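Finish the light-trap vent of the imaging box

ROBOT

A 6-joint arm with a two-finger parallel gripper is mounted at the origin on the work surface. World frame = base frame: x ahead of the robot, y to its left, z up, the work surface at z = 0. Lengths are in m, angles in degrees, forces in N, time in s.
With the tool pointing down it reaches from about 0.4 to 0.825 m from the base axis. Payload 7 kg.
Tool frame: the origin (TCP) lies midway between the tips of the shut fingers; the grasp point (between the pads) lies 19 mm behind it; z points along the fingers, y is the direction in which the jaws open and shut (so a half turn about z gives the same grasp; the last joint's range is limited). The gripper opens to 88 mm and grips with 3 to 60 N. Pads are 19 mm wide; open, the fingers measure 130 mm over their backs; the gripper's body (78 mm by 193 mm) begins 47 mm behind the grasp point.
Start: joints at [-53.337, 20.546, 0.682, 0, -70.136, -16.507], TCP at [0.233, -0.634, 0.227] pointing down, gripper open.
Joint ranges: [-176.03, 176.03], [-82.01, 121.73], [-58.28, 71.71], [-173.87, 95.51], [-174.79, -0.11], [-173.66, 173.66]. Speed limits (degrees/s): [136.94, 136.94, 172.46, 180, 180, 180].

INTERFACE

Orientations are given as [roll, pitch, yaw] about the fixed x, y, z axes, in that order (R = Rz(yaw) Ry(pitch) Rx(roll)).
In Python, from plant import get_state, capture, get_calibration, close_job, boxes_of, cut_out gives the robot as it stands.
- The arm moves only by the tool apply_moves, never from a script. Its argument "commands" is a list of rows, each an object with "grip": the closure, from 0 (fully open) to 1 (shut); "slide": the shift along the tool's x, y, z in m, a list of three; "roll": the turn about the tool's z in degrees. In form: [{"grip": grip, "slide": [x, y, z], "roll": roll}, ...]. A call has 1 to 5 rows; each row is the pose to reach, as a shift and turn from the pose commanded when the call began, along the tool's axes at that moment; what a row does not reach only later rows make up. A row lasts 1/8 s, in which the tool goes at most 62.5 mm and 10.7 degrees, less where a joint would pass 70% of its speed; a pose out of reach is approached as far as the arm can. A call with a gripper value outside its range is refused whole. The fingers move at their own pace and stop on an object; "grip_force" is the grip in N (left out, the last holds). Time passes only in rows, so rows that repeat a pose let the fingers close. It gives the time, the measured TCP pose, the force and the opening at its end, in the units of the state.
- get_state(): the state, without advancing time (a new reading comes with each control period).
- capture(name): name is "scene" or "side" or "wrist"; returns (picture, depth): 400x640x3 uint8, red, green, blue; 400x640 float32, m along the optical axis (not along the pixel's ray), 0 where there is no reading.
- get_calibration(name): a dict with "mtx" (3x3 intrinsics, pixels), "R" (3x3) and "t" (3): a world point X has camera coordinates R X + t. Camera axes: x right, y down, z forward; pixel columns grow to the right and rows downward; lengths in m; the calibration is good to about 2 mm. A picture is of the moment at which its call begins: read the wrist's pose just before it. get_calibration takes no time and is no camera call; for the wrist camera it gives the pose at the moment of the call.
- close_job(): hands the job in, once; it reports no verdict.
Trained networks look in the newest picture that a camera, given by its name, has taken for a name from the list of things; names that differ only in an ending like _2 or _b are one class to them, and where a whole thing is asked for, a point or a joint stands for the part that bears it (a point fixed in the world has none). Each returns a list of dicts, best first, with "score" (0 to 1); they miss things now and then, are a little off and sometimes report something else, mostly with a low value. They report only what shows in the picture. A call takes as long as a camera call. They do not tell look-alikes from the thing itself.
- boxes_of(name, camera): "position" ([x, y, z] in m, in the coordinates of the camera as it stood for that picture, good to about 4 mm: the middle of the surface that is visible of it).
- cut_out(name, camera): "mask" (400x640 bool, what is visible of it).
The state is a dict: "time_s": time; "joints": joint angles; "qd": joint speeds; "joint_torque": joint torques, N m; "tcp_pos": TCP position; "eef_rot": TCP orientation; "contact_force": force on the tool from outside, world axes, zero at the start; "moment": the same for the moment, N m; "gripper_width": finger opening in m.
Only numpy, scipy, OpenCV 4.12 (cv2) and the standard library are available. Lean on these libraries where they do the work, as an engineer would, in place of code of your own. Each camera call takes 0.05 s, during which the arm holds its last target.

TASK

Finish the light-trap vent: lay the loose channel that is open upwards flat in the empty seat of the cream cassette, then set the loose open-down channel astride the gap between it and its neighbour, so that one flange stands in each trough and they interlock, just like the pair already fitted. Set both down gently rather than dropping them, and leave the fitted channels and the things on the bench where they are.

Things in the scene. Friction and masses are not known exactly. Their poses are not given: they have to be found in the camera images.
- cassette: Fixed cream tray, 176 mm long (x, along the channels) by 288 wide (y, along the row) by 36 high, walls 3 mm, inner floor 4 mm above the bench. Origin: centre of underside, z up. Seats for open-up channels at y = -84, 0 (both filled) and +84 mm (empty); 30 mm is clear between neighbours, and between outer channels and side walls; 5 mm beyond each channel end.
- empty_seat (a point): Centre of the empty seat, on the cassette's inner floor, 4 mm above the bench: the height of a seated channel's underside. x along the channel, y away from the fitted channels, z up. Four tabs 8 mm high, bent outward, flank the channel 62 mm from its middle: about 2.5 mm play each side at the foot, 6.5 at the top.
- bridge_place (a point): Midway between the empty seat and the middle channel (cassette y = +42 mm), 7 mm above the bench, the height of the trough floors: a properly interlocked open-down channel has its feet at this height and its centre above this point. 6 mm to either side its flanges meet the neighbours' flanges. Axes as the cassette's.
- open_up_center (a point): Loose open-up U-channel of grey 3 mm sheet with bright bare edges, 160 mm long (x), 54 wide over its flanges (y), 30 high, about 0.14 kg. Lies on the bench on its web, flanges up. Flanges 24 mm high, 30 mm at a 20 mm long foot at each end. Point: its centre, half-way up (15 mm over its underside); x along it, z up. Which side of the cassette it lies on varies.
- open_down_center (a point): Loose open-down U-channel of grey 3 mm sheet with bright bare edges, 160 mm long (x), 54 wide over its flanges (y), 30 high, about 0.14 kg. Web on top, standing on the four feet (20 mm long, 6 high) at the ends of its flanges. Point: its centre, half-way up (15 mm over the feet's underside); x along it, z up. Lies on the other side of the cassette from the open-up one.
- fitted_low_end_center (a point): Fitted open-up channel in the end seat (cassette y = -84 mm): the same part as the loose ones, loose in the cassette. The point is at its centre, half-way up; x along the channel, z up.
- fitted_low_mid_center (a point): Fitted open-up channel in the middle seat (cassette y = 0), the one the new open-down channel must also interlock with: the same part as the loose ones, loose in the cassette. The point is at its centre, half-way up; x along the channel, z up.
- fitted_top_center (a point): Fitted open-down channel that interlocks with the two fitted open-up channels (cassette y = -42 mm); its top is 37 mm above the bench: the same part as the loose ones, loose in the cassette. The point is at its centre, half-way up; x along the channel, z up.
- objective: Bystander: a steel microscope objective with a green band, standing, 42 mm diameter, 52 mm high, origin at the centre of its underside.
- filter_cube: Bystander: a black filter cube, 40 x 40 x 44 mm, origin at the centre of its underside.
- hex_driver: Bystander: a hand screwdriver 180 mm long lying on the bench, its length along its x.
There are look-alikes about, which are no part of the job. What is shaped like the part that bears open_down_center but blue or green is not meant.

How it is judged:
By the outcome, as a careful person would: the job done as asked, in the order asked, and still so for the second after the job is handed in, with the robot touching nothing.
It also fails if it takes over 54 s, if anything falls off the work surface, if the arm or the gripper's body presses on something with over 40 N, if the wrist force passes 120 N, or if a joint passes its speed limit or range.

## Working session

There is one attempt and no reset: what is moved stays moved. The work goes in short steps, Python scripts to look and compute and a tool call to move; the robot and the scene stay as the last step left them, time stands still between calls to the robot, and variables do not carry over. Pictures are saved under pics/ and viewed, and the job is handed in when it is done.

Besides the shell and the picture viewer there is one more tool, called after "Emit:" as name(argument=value, ...) on one line, values as JSON. apply_moves: Moves the arm, as the interface text tells. Its arguments: {"type":"object","properties":{"commands":{"type":"array"},"grip_force":{"type":"number"}},"required":["commands"]}

```bash
ls; mkdir -p pics; cat > h.py <<'E'
import numpy as np, cv2
from plant import *
def snap(cam,name):
    cal=get_calibration(cam)
    p,d=capture(cam)
    cv2.imwrite(f'pics/{name}.png',p[:,:,::-1])
    np.savez(f'{name}.npz',p=p,d=d,K=cal['mtx'],R=cal['R'],t=cal['t'])
    return p,d,cal
def world(cal,d):
    K=np.array(cal['mtx']);R=np.array(cal['R']);t=np.array(cal['t']).ravel()
    v,u=np.mgrid[:400,:640]
    X=np.stack([(u-K[0,2])/K[0,0]*d,(v-K[1,2])/K[1,1]*d,d],-1)
    W=(X-t)@R
    W[d<=0]=np.nan
    return W
def load(name):
    z=np.load(f'{name}.npz'); cal=dict(mtx=z['K'],R=z['R'],t=z['t'])
    return z['p'],z['d'],cal
def c2w(cal,p):
    return (np.array(p)-np.array(cal['t']).ravel())@np.array(cal['R'])
E
python3 - <<'E'
from h import *
np.set_printoptions(precision=4,suppress=True)
print(get_state())
for c in ['scene','side']:
    p,d,cal=snap(c,c+'0')
    print(c,cal)
    for n in ['cassette','open_up_center','open_down_center','fitted_top_center','objective','filter_cube','hex_driver']:
        for r in boxes_of(n,c)[:6]: print(n,round(r['score'],2),c2w(cal,r['position']))
E
```

```text
pics
{'time_s': 0.0, 'joints': array([-53.3374,  20.5922,   0.634 ,  -0.0213, -70.135 , -16.5085]), 'qd': array([ 0.0562, -0.0361,  0.0415, -0.0467, -0.0044, -0.0489]), 'joint_torque': array([  0.0014, -58.2715,  29.3055,   6.9972,   0.0068,  -0.0002]), 'tcp_pos': array([ 0.2324, -0.6332,  0.2256]), 'eef_rot': array([ 179.9049,   -0.0073, -159.8531]), 'contact_force': array([ 0.0965,  0.4142, -0.5505]), 'moment': array([-0.0178,  0.0376,  0.0116]), 'gripper_width': 0.08714033014292612}
scene {'mtx': array([[404.3819,   0.    , 323.7537],
       [  0.    , 404.3819, 198.3837],
       [  0.    ,   0.    ,   1.    ]]), 'R': array([[-0.6157,  0.7878,  0.0156],
       [ 0.602 ,  0.4831, -0.6358],
       [-0.5084, -0.3821, -0.7717]]), 't': array([ 0.3683, -0.2459,  1.4012])}
cassette 0.97 [0.5258 0.0379 0.0028]
open_up_center 0.69 [ 0.4831  0.3739 -0.0029]
open_up_center 0.66 [0.5255 0.0385 0.0023]
open_down_center 0.93 [ 0.6408 -0.5078  0.0319]
open_down_center 0.78 [ 0.2771 -0.3477  0.0318]
open_down_center 0.76 [ 0.4884 -0.365   0.0312]
open_down_center 0.62 [ 0.4046 -0.5218  0.0295]
op
[... 420 characters left out ...]
9],
       [ 0.2894, -0.7232, -0.6271]]), 't': array([0.4323, 0.2059, 0.8799])}
cassette 0.92 [0.5189 0.0471 0.0079]
open_up_center 0.88 [0.4778 0.3712 0.003 ]
open_down_center 0.92 [ 0.7324 -0.2089  0.0316]
open_down_center 0.85 [ 0.2717 -0.3417  0.0303]
open_down_center 0.65 [ 0.3939 -0.5113  0.0226]
open_down_center 0.63 [ 0.474  -0.3587  0.0276]
open_down_center 0.5 [ 0.6217 -0.5066  0.0279]
fitted_top_center 0.97 [ 0.5221 -0.0506  0.0346]
fitted_top_center 0.48 [ 0.7346 -0.3645  0.0171]
fitted_top_center 0.45 [0.5234 0.0471 0.0064]
objective 0.88 [0.6944 0.3065 0.0352]
objective 0.36 [0.522  0.0479 0.005 ]
filter_cube 0.76 [0.6501 0.4115 0.0432]
hex_driver 0.65 [ 0.7339 -0.3645  0.0147]
```

View pics/scene0.png

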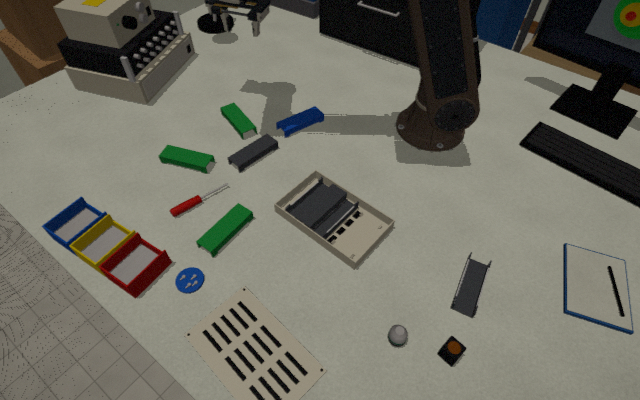

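View pics/side0.png

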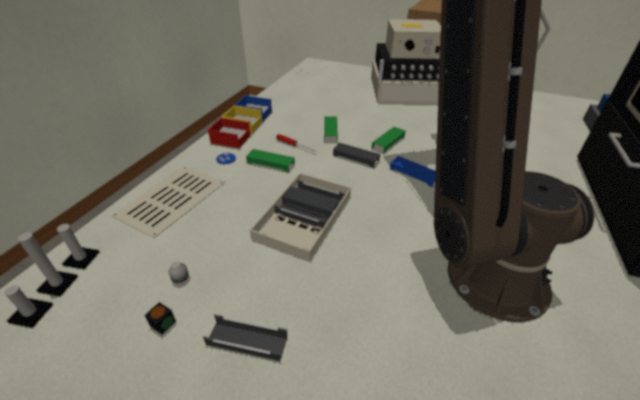

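The grey open-down channel is at scene pixel (253,152), between green and blue look-alikes. The open-up channel is at (471,285), and the cassette's empty seat is on its (365,232) side.

```bash
cat >> h.py <<'E'
def plan(target,yaw,pos=None,rpy=None):
    """slide in tool axes and roll to get from current (measured) pose to target tcp, tool down, channel x yaw->tool x yaw mod 180"""
    from scipy.spatial.transform import Rotation as Ro
    s=get_state(); p=s['tcp_pos'] if pos is None else np.array(pos); e=s['eef_rot'] if rpy is None else rpy
    R=Ro.from_euler('xyz',e,degrees=True).as_matrix()
    sl=R.T@(np.array(target)-p)
    dy=(yaw-e[2]+90)%180-90
    return np.round(sl,4), round(-dy,2), s['joints'][5]
E
python3 - <<'E'
from h import *
np.set_printoptions(precision=4,suppress=True)
for c in ['scene','side']:
    p,d,cal=load(c+'0'); W=world(cal,d)
    g=W.reshape(-1,3)
    # bench height check
    m=(abs(g[:,0]-.55)<.1)&(abs(g[:,1]-.22)<.03); print(c,'bench z',np.nanmedian(g[m,2]),np.nanstd(g[m,2]))
    hsv=cv2.cvtColor(p,cv2.COLOR_RGB2HSV).reshape(-1,3)
    for nm,(cx,cy),r in [('up',(.48,.372),.11),('down',(.485,-.363),.11)]:
        m=(np.hypot(g[:,0]-cx,g[:,1]-cy)<r)&(g[:,2]>(.0 if nm=='up' else .022))&(g[:,2]<.05)&(hsv[:,2]<110)&(hsv[:,1]<90)
        q=g[m][:,:2].astype(np.float32); print(nm,m.sum(),cv2.minAreaRect(q), np.median(g[m][:,2]))
print(snap('wrist','w0')[2])
E
```

```text
scene bench z -0.000545990672433957 0.0016834265647886796
up 1207 ((0.4775506556034088, 0.3720206022262573), (0.16354022920131683, 0.05876622721552849), 10.441309928894043) 0.002857609767260094
down 681 ((0.479580283164978, -0.4036986827850342), (0.11739729344844818, 0.16048334538936615), 83.2048110961914) 0.029566621584850055
side bench z -0.000988760089371233 0.0012158758336287506
up 2091 ((0.4748678505420685, 0.37233486771583557), (0.1604686975479126, 0.05571696162223816), 9.994767189025879) 0.0031089604574032954
down 438 ((0.47371402382850647, -0.4020135700702667), (0.11747796088457108, 0.15921692550182343), 81.93498992919922) 0.02854104740398699
{'mtx': array([[321.3834,   0.    , 321.7719],
       [  0.    , 321.3834, 195.7773],
       [  0.    ,   0.    ,   1.    ]]), 'R': array([[-0.3439,  0.939 ,  0.0019],
       [ 0.905 ,  0.3309,  0.2674],
       [ 0.2505,  0.0937, -0.9636]]), 't': array([ 0.6754, -0.0348,  0.3916])}
```

View pics/w0.png

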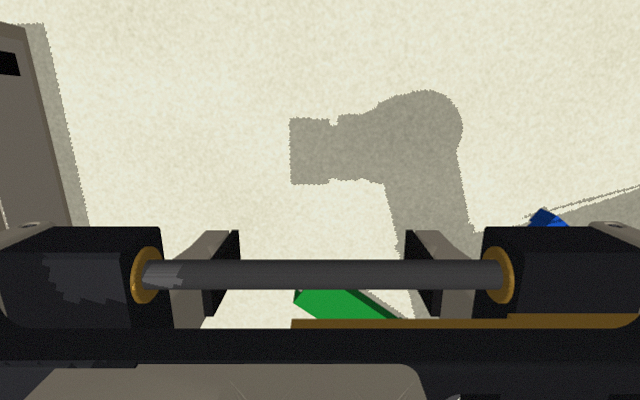

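```bash
python3 - <<'E'
from h import *
from scipy.spatial.transform import Rotation as Ro
np.set_printoptions(precision=4,suppress=True)
s=get_state();cal=get_calibration('wrist');R=Ro.from_euler('xyz',s['eef_rot'],degrees=True).as_matrix()
c=-np.array(cal['R']).T@np.array(cal['t']); print(c,'cam in tool',R.T@(c-s['tcp_pos']),'axis in tool',R.T@cal['R'][2])
for n in ['scene','side']:
    p,d,cal=load(n+'0'); W=world(cal,d); g=W.reshape(-1,3); hsv=cv2.cvtColor(p,cv2.COLOR_RGB2HSV).reshape(-1,3)
    m=(np.hypot(g[:,0]-.53,g[:,1]-.0)<.19)&(g[:,2]>.012)&(g[:,2]<.05)
    im=m.reshape(400,640).astype(np.uint8); k,l,st,_=cv2.connectedComponentsWithStats(im); b=1+np.argmax(st[1:,4])
    q=g[(l==b).ravel()]; print(n,cv2.minAreaRect(q[:,:2].astype(np.float32)),np.nanmax(q[:,2]))
    m=(np.hypot(g[:,0]-.483,g[:,1]+.361)<.1)&(g[:,2]>.022)&(hsv[:,1]<70)&(hsv[:,2]<130)&(g[:,2]<.05)
    im=m.reshape(400,640).astype(np.uint8); k,l,st,_=cv2.connectedComponentsWithStats(im); b=1+np.argmax(st[1:,4])
    q=g[(l==b).ravel()]; print(n,'down',cv2.minAreaRect(q[:,:2].astype(np.float32)),len(q))
print(plan([.53,-.1,.33],-160))
E
```

```text
[ 0.1657 -0.6594  0.3854] cam in tool [ 0.0716 -0.0011 -0.1588] axis in tool [-0.2674  0.0016  0.9636]
scene ((0.5259749889373779, -0.02480436861515045), (0.2906472682952881, 0.1810445636510849), 87.5400390625) 0.042880574899751826
scene down ((0.48299580812454224, -0.3750344514846802), (0.0596633143723011, 0.16048334538936615), 83.2048110961914) 688
side ((0.5224825143814087, -0.02378930151462555), (0.29379597306251526, 0.17886309325695038), 87.37809753417969) 0.03941886987366247
side down ((0.4775477945804596, -0.3727942705154419), (0.059754274785518646, 0.1591109037399292), 82.81717681884766) 440
(array([-0.4631,  0.3985, -0.1034]), np.float64(0.15), np.float64(-16.507700543738682))
```

```bash
python3 - <<'E'
from h import *
print(plan([.60,-.01,.21],177.5))
E
```

```text
(array([-0.5598,  0.4589,  0.0166]), np.float64(22.65), np.float64(-16.507700543738682))
```

Emit:
apply_moves(commands=[{"grip": 0, "slide": [-0.046, 0.038, 0], "roll": 0}, {"grip": 0, "slide": [-0.092, 0.076, 0], "roll": 0}, {"grip": 0, "slide": [-0.138, 0.114, 0], "roll": 0}, {"grip": 0, "slide": [-0.184, 0.152, 0], "roll": 0}, {"grip": 0, "slide": [-0.23, 0.19, 0], "roll": 0}])

```text
time_s: 1.48
tcp_pos: [0.3838, -0.3744, 0.2269]
eef_rot: [-180.0, 0.0, -159.8]
contact_force: [1.1, -0.6, 0.1]
gripper_width: 0.0875
```

Emit:
apply_moves(commands=[{"grip": 0, "slide": [-0.046, 0.038, 0], "roll": 0}, {"grip": 0, "slide": [-0.092, 0.076, 0], "roll": 0}, {"grip": 0, "slide": [-0.138, 0.114, 0], "roll": 7}, {"grip": 0, "slide": [-0.184, 0.152, 0], "roll": 14}, {"grip": 0, "slide": [-0.23, 0.19, 0], "roll": 22}])

```text
time_s: 2.1
tcp_pos: [0.5343, -0.1165, 0.2271]
eef_rot: [180.0, 0.1, 177.9]
contact_force: [0.9, -0.1, -0.1]
gripper_width: 0.0881
```

```bash
python3 - <<'E'
from h import *
print(get_state());print(plan([.60,-.01,.21],177.5))
E
```

```text
{'time_s': 2.1, 'joints': array([ 8.23637099e+00,  8.43689640e+00, -1.55968813e+01,  8.37541115e-03,
       -6.59094202e+01, -1.00316101e+02]), 'qd': array([ 4.37627183e+01,  1.23641796e+01,  1.45640051e+01,  8.65937909e-02,
       -2.13342522e+00, -1.07579622e+02]), 'joint_torque': array([ -3.92563105, -43.18851113,  26.72482252,   6.45300284,
        -0.14464104,   3.17069113]), 'tcp_pos': array([ 0.53426372, -0.11651511,  0.22706156]), 'eef_rot': array([1.79997354e+02, 5.72534122e-02, 1.77923684e+02]), 'contact_force': array([ 0.92752502, -0.12749837, -0.05818348]), 'moment': array([-0.11135722, -0.11335479, -0.02692086]), 'gripper_width': 0.08814047026704697}
(array([-0.0618,  0.1088,  0.0171]), np.float64(0.42), np.float64(-100.31610074516306))
```

Emit:
apply_moves(commands=[{"grip": 0, "slide": [-0.03, 0.054, 0.008], "roll": 0}, {"grip": 0, "slide": [-0.06, 0.108, 0.017], "roll": 0}, {"grip": 0, "slide": [-0.06, 0.108, 0.017], "roll": 0}, {"grip": 0, "slide": [-0.06, 0.108, 0.017], "roll": 0}])

```text
time_s: 2.6
tcp_pos: [0.5967, -0.0122, 0.2093]
eef_rot: [-180.0, -0.0, 178.2]
contact_force: [-0.1, 0.1, 0.1]
gripper_width: 0.0877
```

```bash
python3 - <<'E'
from h import *
print(get_state()); snap('wrist','w1')
E
```

```text
{'time_s': 2.6, 'joints': array([ 1.75792551e+01,  1.39508322e+01, -1.09697228e+01,  4.50686164e-03,
       -6.51224750e+01, -1.09371203e+02]), 'qd': array([-1.24984775, -1.15657678, -0.34345874,  0.18802579, -0.031342  ,
        0.02266027]), 'joint_torque': array([ 9.99927744e-01, -4.69231546e+01,  2.83760118e+01,  6.64624482e+00,
       -3.35666235e-02, -3.37393116e-02]), 'tcp_pos': array([ 0.59673906, -0.01216512,  0.20928433]), 'eef_rot': array([-1.79981872e+02, -3.92384224e-02,  1.78209943e+02]), 'contact_force': array([-0.06855442,  0.05549986,  0.09330591]), 'moment': array([-0.05751898,  0.05495095, -0.01902254]), 'gripper_width': 0.08766244502644122}
```

View pics/w1.png

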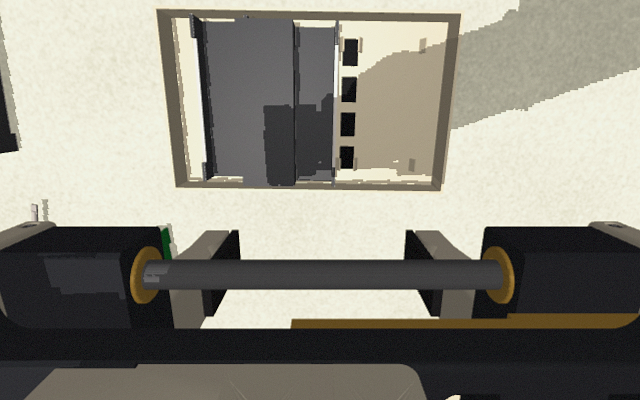

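Wrist view: cassette spans (158–460, 10–190), the empty seat is at right with four tabs near (350,45), (423,45), (352,165), (410,165).

```bash
cat > cas.py <<'E'
from h import *
def cassette(name,verbose=1):
    p,d,cal=load(name); W=world(cal,d); g=W.reshape(-1,3); hsv=cv2.cvtColor(p,cv2.COLOR_RGB2HSV).reshape(-1,3)
    m=(np.hypot(g[:,0]-.525,g[:,1]+.025)<.19)&(g[:,2]>.031)&(g[:,2]<.041)&(hsv[:,1]>25)
    m=m.reshape(400,640); m[225:]=0
    q=g[m.ravel()]; r=cv2.minAreaRect(q[:,:2].astype(np.float32))
    if verbose: print('z',np.median(q[:,2]),len(q),r)
    cv2.imwrite(f'pics/{name}_m.png',m.astype(np.uint8)*255)
    return r,q
if __name__=='__main__':
    import sys
    np.set_printoptions(precision=4,suppress=True)
    n=sys.argv[1]
    r,q=cassette(n)
    # robust: fit sides, PCA-frame with percentiles
    for a in np.arange(-6,2,.5):
        c,s=np.cos(np.radians(a)),np.sin(np.radians(a))
        u=q[:,0]*c+q[:,1]*s; v=-q[:,0]*s+q[:,1]*c
        lo=np.percentile(u,[.5,99.5]);hi=np.percentile(v,[.5,99.5])
        print(a,np.diff(lo),np.diff(hi),(lo.mean()*c-hi.mean()*s,lo.mean()*s+hi.mean()*c))
E
python3 cas.py w1; python3 - <<'E'
from h import *
np.set_printoptions(precision=4,suppress=True)
p,d,cal=load('w1'); W=world(cal,d)
g=W.reshape(-1,3)
m=(g[:,1]>.13)&(g[:,1]<.25)&(abs(g[:,0]-.5)<.1);print('bench',np.nanmedian(g[m,2]))
for u,v in [(395,100),(395,150),(320,60),(315,150),(250,60),(240,150)]: print(u,v,W[v,u])
E
```

```text
z 0.03602595644644219 4204 ((0.5241668224334717, -0.024060890078544617), (0.2888120412826538, 0.17650949954986572), 87.31480407714844)
-6.0 [0.1888] [0.2948] (np.float64(0.5238385281118879), np.float64(-0.02423226727984441))
-5.5 [0.1866] [0.2937] (np.float64(0.5238743648375773), np.float64(-0.024237603392818094))
-5.0 [0.1845] [0.2924] (np.float64(0.5238593775461498), np.float64(-0.024231438035001423))
-4.5 [0.1824] [0.2911] (np.float64(0.5238832061016534), np.float64(-0.024195308868279385))
-4.0 [0.1804] [0.2901] (np.float64(0.523915618119371), np.float64(-0.024176326305328885))
-3.5 [0.1783] [0.289] (np.float64(0.5238592776148897), np.float64(-0.024159177113403613))
-3.0 [0.1761] [0.2881] (np.float64(0.5238272330909252), np.float64(-0.024092039145822513))
-2.5 [0.1761] [0.2879] (np.float64(0.524095451965545), np.float64(-0.023990298633337556))
-2.0 [0.1781] [0.2886] (np.float64(0.5241476438449085), np.float64(-0.023831832192690305))
-1.5 [0.1803] [0.2895] (np.float64(0.524151175839156), np.float64(-0.02382674454257066))
-1.0 [0.1825] [0.2906] (np.float64(0.5241641492597947), np.float64(-0.023815655145867143))
-0.5 [0.1847] [0.2917] (np.float64(0.5241334610749534), np.float64(-0.023845680989969385))
0.0 [0.1867] [0.2929] (np.float64(0.5240590888326575), np.float64(-0.023863746312362613))
0.5 [0.1888] [0.2941] (np.float64(0.5240775286026433), np.float64(-0.023830689203273137))
1.0 [0.191] [0.2952] (np.float64(0.5240611807427086), np.float64(-0.02385291034939052))
1.5 [0.1931] [0.2963] (np.float64(0.5240686664241265), np.float64(-0.023808432442181844))
bench 0.001010512995577065
395 100 [0.5207 0.0695 0.0041]
395 150 [0.575  0.0709 0.0047]
320 60 [ 0.4783 -0.0106  0.0078]
315 150 [ 0.5716 -0.0193  0.0078]
250 60 [ 0.4801 -0.0774  0.038 ]
240 150 [ 0.5691 -0.1035  0.0066]
```

View pics/w1_m.png

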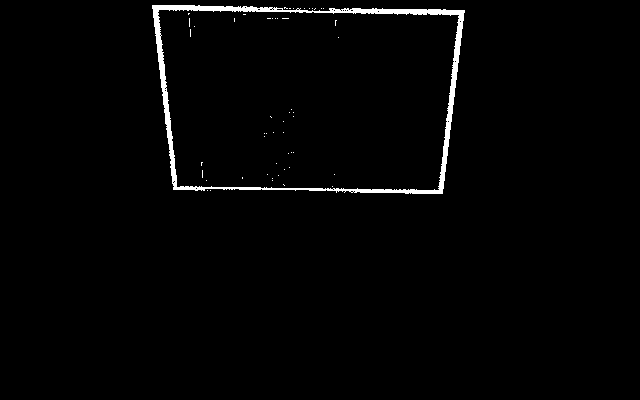

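```bash
python3 - <<'E'
from h import *
print(plan([.545,.384,.17],10.2))
E
```

```text
(array([0.0644, 0.3949, 0.0396]), np.float64(-12.05), np.float64(-109.37249225859081))
```

Emit:
apply_moves(commands=[{"grip": 0, "slide": [0.01, 0.057, 0], "roll": 0}, {"grip": 0, "slide": [0.02, 0.114, 0], "roll": 0}, {"grip": 0, "slide": [0.03, 0.171, 0], "roll": 0}, {"grip": 0, "slide": [0.04, 0.228, 0], "roll": 0}, {"grip": 0, "slide": [0.05, 0.285, 0.01], "roll": 0}])

```text
time_s: 3.28
tcp_pos: [0.5564, 0.2747, 0.2013]
eef_rot: [179.9, 0.1, 178.1]
contact_force: [-0.3, 0.0, 0.0]
gripper_width: 0.0875
```

Emit:
apply_moves(commands=[{"grip": 0, "slide": [0.007, 0.055, 0.015], "roll": -6}, {"grip": 0, "slide": [0.014, 0.11, 0.03], "roll": -12}, {"grip": 0, "slide": [0.014, 0.11, 0.03], "roll": -12}, {"grip": 0, "slide": [0.014, 0.11, 0.03], "roll": -12}])

```text
time_s: 3.78
tcp_pos: [0.5459, 0.3834, 0.1699]
eef_rot: [-180.0, 0.0, -169.9]
contact_force: [-0.6, -0.7, 0.4]
gripper_width: 0.0879
```

```bash
python3 - <<'E'
from h import *
np.set_printoptions(precision=4,suppress=True)
s=get_state();print(s['tcp_pos'],s['eef_rot'],s['joints'])
p,d,cal=snap('wrist','w2')
W=world(cal,d); g=W.reshape(-1,3); hsv=cv2.cvtColor(p,cv2.COLOR_RGB2HSV).reshape(-1,3)
m=(np.hypot(g[:,0]-.476,g[:,1]-.372)<.11)&(hsv[:,2]<140)&(hsv[:,1]<70)&(g[:,2]<.035); m[225*640:]=0
q=g[m]; print(len(q),cv2.minAreaRect(q[:,:2].astype(np.float32)),np.nanpercentile(q[:,2],[5,50,98]))
m=(np.hypot(g[:,0]-.476,g[:,1]-.372)<.11)&(g[:,2]<.035)&(g[:,2]>.008); m[225*640:]=0
q=g[m]; print(len(q),cv2.minAreaRect(q[:,:2].astype(np.float32)),np.nanpercentile(q[:,2],[5,50,98]))
E
```

```text
[0.5459 0.3834 0.1699] [-179.9926    0.0063 -169.9137] [  51.7957   21.9611   -4.8096    0.0109  -63.2295 -131.7143]
9272 ((0.47913217544555664, 0.371364027261734), (0.16448168456554413, 0.05382956564426422), 9.960222244262695) [0.0024 0.0037 0.0304]
1848 ((0.4768749177455902, 0.37080052495002747), (0.15979640185832977, 0.054410532116889954), 10.04076099395752) [0.0114 0.0249 0.0315]
```

View pics/w2.png

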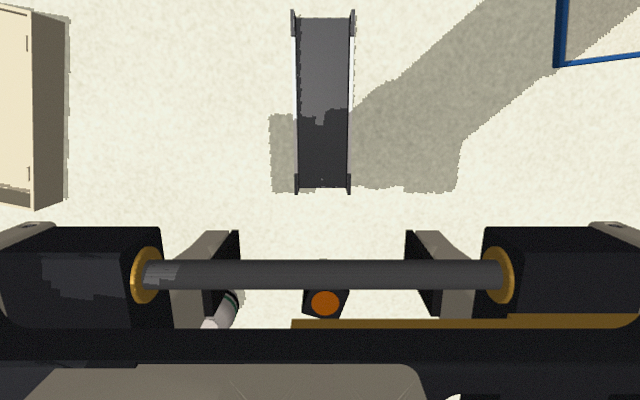

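The open-up channel (293–355, 10–195 px) measures 160×54 mm, centre (0.477, 0.371), yaw 10°. Going down onto it.

```bash
python3 - <<'E'
from h import *
print(plan([.4769,.3708,.003],10.0))
E
```

```text
(array([ 7.040e-02, -1.000e-04,  1.672e-01]), np.float64(0.05), np.float64(-131.7169713800798))
```

Emit:
apply_moves(commands=[{"grip": 0, "slide": [0.04, 0, 0.04], "roll": 0}, {"grip": 0, "slide": [0.07, 0, 0.08], "roll": 0}, {"grip": 0, "slide": [0.07, 0, 0.11], "roll": 0}, {"grip": 0, "slide": [0.07, 0, 0.135], "roll": 0}, {"grip": 0, "slide": [0.07, 0, 0.135], "roll": 0}])

```text
time_s: 4.45
tcp_pos: [0.4766, 0.3699, 0.0339]
eef_rot: [-179.9, -0.1, -170.0]
contact_force: [0.2, -0.2, 0.6]
gripper_width: 0.0877
```

```bash
python3 - <<'E'
from h import *
print(plan([.4769,.3708,.003],10.0))
E
```

```text
(array([-0.0005,  0.0009,  0.0309]), np.float64(0.02), np.float64(-136.31238856214588))
```

Emit:
apply_moves(commands=[{"grip": 0, "slide": [0, 0.001, 0.02], "roll": 0}, {"grip": 0, "slide": [0, 0.001, 0.031], "roll": 0}, {"grip": 0, "slide": [0, 0.001, 0.031], "roll": 0}, {"grip": 0.45, "slide": [0, 0.001, 0.031], "roll": 0}, {"grip": 0.6, "slide": [0, 0.001, 0.031], "roll": 0}], grip_force=20)

```text
time_s: 5.08
tcp_pos: [0.4769, 0.3735, 0.0044]
eef_rot: [180.0, 0.1, -169.8]
contact_force: [-0.6, 0.2, 0.8]
gripper_width: 0.0731
```

Emit:
apply_moves(commands=[{"grip": 0.7, "slide": [0, 0, 0], "roll": 0}, {"grip": 0.7, "slide": [0, 0, 0], "roll": 0}, {"grip": 0.7, "slide": [0, 0, 0], "roll": 0}], grip_force=20)

```text
time_s: 5.45
tcp_pos: [0.4765, 0.3729, 0.0038]
eef_rot: [-180.0, -0.0, -169.8]
contact_force: [-0.5, -1.5, 2.7]
gripper_width: 0.0534
```

Emit:
apply_moves(commands=[{"grip": 0.7, "slide": [0, 0, -0.02], "roll": 0}, {"grip": 0.7, "slide": [0, 0, -0.05], "roll": 0}, {"grip": 0.7, "slide": [0, 0, -0.09], "roll": 0}, {"grip": 0.7, "slide": [0, 0, -0.12], "roll": 0}, {"grip": 0.7, "slide": [0, 0, -0.12], "roll": 0}])

```text
time_s: 6.08
tcp_pos: [0.4774, 0.3743, 0.126]
eef_rot: [179.8, 0.2, -169.8]
contact_force: [-0.1, -0.3, -1.8]
gripper_width: 0.0538
```

```bash
python3 - <<'E'
from h import *
s=get_state();print(s['tcp_pos'],s['eef_rot'],s['gripper_width'],s['contact_force'],s['moment'])
print(plan([.5281,.0599,.125],-2.7))
E
```

```text
[0.47741979 0.3743489  0.12604435] [ 179.81341149    0.19431985 -169.83126375] 0.053762900426011825 [-0.07112761 -0.28144322 -1.84059046] [ 0.00232161 -0.00428563 -0.02578627]
(array([ 0.0056, -0.3185, -0.    ]), np.float64(12.87), np.float64(-136.37728868864735))
```

Emit:
apply_moves(commands=[{"grip": 0.7, "slide": [0.001, -0.055, 0], "roll": 0}, {"grip": 0.7, "slide": [0.002, -0.11, 0], "roll": 3}, {"grip": 0.7, "slide": [0.003, -0.165, 0], "roll": 6}, {"grip": 0.7, "slide": [0.004, -0.22, 0], "roll": 9}, {"grip": 0.7, "slide": [0.005, -0.27, 0], "roll": 12.5}])

```text
time_s: 6.7
tcp_pos: [0.5185, 0.1045, 0.1224]
eef_rot: [-180.0, -0.1, 177.5]
contact_force: [0.6, -0.4, -2.0]
gripper_width: 0.0537
```

Emit:
apply_moves(commands=[{"grip": 0.7, "slide": [0.005, -0.03, 0], "roll": 0}, {"grip": 0.7, "slide": [0.01, -0.044, 0], "roll": 0}, {"grip": 0.7, "slide": [0.01, -0.044, 0], "roll": 0}, {"grip": 0.7, "slide": [0.01, -0.044, 0], "roll": 0}])

```text
time_s: 7.2
tcp_pos: [0.5077, 0.0637, 0.1234]
eef_rot: [180.0, 0.0, 177.7]
contact_force: [0.3, -0.4, -2.0]
gripper_width: 0.0541
```

```bash
python3 - <<'E'
from h import *
np.set_printoptions(precision=4,suppress=True)
for i in range(3):
    s=get_state();print(s['tcp_pos'],s['eef_rot'],s['gripper_width'])
    if i<2: snap(['side','scene'][i],'h%d'%i)
p,d,cal=snap('wrist','w3')
print(plan([.5281,.0599,.125],-2.7))
E
```

```text
[0.5077 0.0637 0.1234] [179.9924   0.0079 177.6909] 0.05408588153213009
[0.5077 0.0638 0.1235] [179.9913   0.0112 177.7131] 0.05373778954189338
[0.5077 0.0638 0.1234] [179.9956   0.0057 177.7216] 0.05394135109411318
(array([-0.0206, -0.0031, -0.0016]), np.float64(0.42), np.float64(-121.4522468071244))
```

View pics/w3.png

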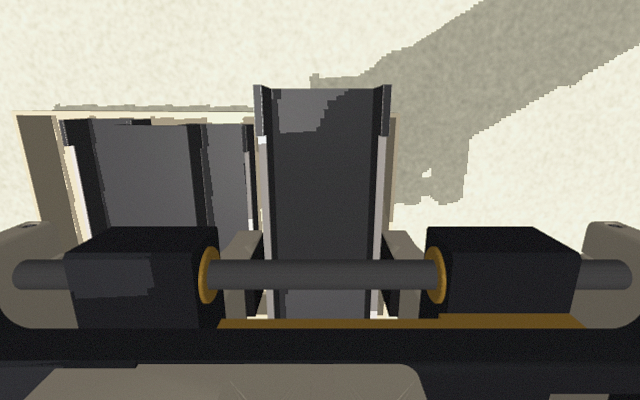

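View pics/h1.png

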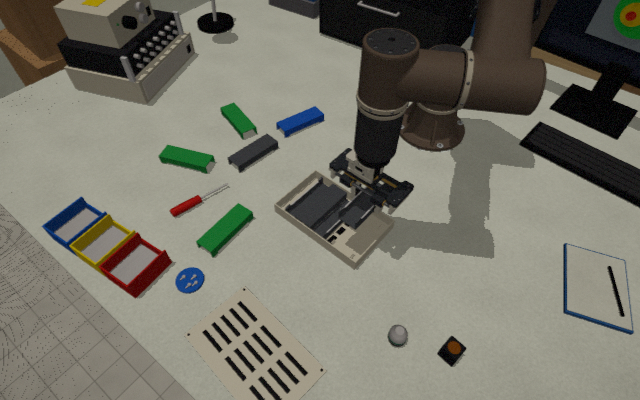

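```bash
cat > held.py <<'E'
from h import *
from scipy.spatial.transform import Rotation as Ro
import sys
np.set_printoptions(precision=4,suppress=True)
def held(name,tcp,rpy,zmin=.03,lo=-.006,hi=.045):
    p,d,cal=load(name); W=world(cal,d)
    R=Ro.from_euler('xyz',rpy,degrees=True).as_matrix()
    T=(W-np.array(tcp))@R   # tool coordinates
    v=np.mgrid[:400,:640][0]
    m=(v<225)&(abs(T[...,1])<.034)&(T[...,0]>.02)&(T[...,0]<.11)&(T[...,2]<.03)&(T[...,2]>-.06)
    return T,m
E
python3 - <<'E'
from held import *
T,m=held('w3',[.5077,.0638,.1234],[180,0,177.7])
q=T[m]; print(len(q), np.percentile(q[:,2],[1,50,99]))
print('x end',np.percentile(q[:,0],[99,99.7,100]))
fl=q[(q[:,2]<-.012)&(q[:,0]>.04)]
for a,b in [(.03,.045),(.045,.06),(.06,.08)]:
    s=q[(q[:,0]>a)&(q[:,0]<b)]
    print(a,len(s),np.percentile(s[:,1],[.5,99.5]))
web=q[(abs(q[:,1])<.018)]; 
print('web z',np.polyfit(web[:,0],web[:,2],1),np.polyfit(web[:,1],web[:,2],1),np.median(web[:,2]))
A=np.c_[web[:,:2],np.ones(len(web))];print(np.linalg.lstsq(A,web[:,2],rcond=None)[0])
E
python3 cas.py w3|head -1
```

```text
16105 [-0.0275 -0.0002  0.0015]
x end [0.0794 0.0798 0.0799]
0.03 3673 [-0.0277  0.026 ]
0.045 4005 [-0.0278  0.0261]
0.06 6105 [-0.0277  0.0261]
web z [0.0002 0.0001] [-0.0017  0.0001] 7.414344537239601e-05
[ 0.0002 -0.0017  0.0001]
z 0.03597173852513519 2627 ((0.480882465839386, -0.022627264261245728), (0.2893892526626587, 0.08941303193569183), 87.22616577148438)
```

Held channel is centred in the tool (end at +80 mm, −0.8 mm sideways, flat). Moving above the seat.

Emit:
apply_moves(commands=[{"grip": 0.7, "slide": [-0.015, -0.002, 0], "roll": 0.4}, {"grip": 0.7, "slide": [-0.0205, -0.0023, 0.03], "roll": 0.4}, {"grip": 0.7, "slide": [-0.0205, -0.0023, 0.06], "roll": 0.4}, {"grip": 0.7, "slide": [-0.0205, -0.0023, 0.068], "roll": 0.4}, {"grip": 0.7, "slide": [-0.0205, -0.0023, 0.068], "roll": 0.4}])

```text
time_s: 7.98
tcp_pos: [0.5283, 0.0598, 0.0555]
eef_rot: [-180.0, -0.0, 177.3]
contact_force: [-0.2, 0.0, 0.0]
gripper_width: 0.0538
```

```bash
python3 - <<'E'
from held import *
s=get_state();print(s['tcp_pos'],s['eef_rot'],s['gripper_width'],s['contact_force'])
snap('wrist','w4')
print(plan([.5281,.0607,.007],-2.7))
T,m=held('w4',s['tcp_pos'],s['eef_rot']);q=T[m];q=q[q[:,2]<.006]
print('x end',np.percentile(q[:,0],[99,99.7,100]),np.percentile(q[:,1],[.5,99.5]))
E
python3 cas.py w4|head -1
```

```text
[0.5283 0.0598 0.0555] [-179.9631   -0.0351  177.2718] 0.053765142822656056 [-0.1504  0.0027  0.0142]
(array([0.0006, 0.0007, 0.0492]), np.float64(-0.02), np.float64(-120.364123702363))
x end [0.0794 0.0798 0.0799] [-0.0278  0.0261]
z 0.036286226882681426 3928 ((0.48010462522506714, 0.006757184863090515), (0.23096342384815216, 0.08520231395959854), 87.3412857055664)
```

View pics/w4.png

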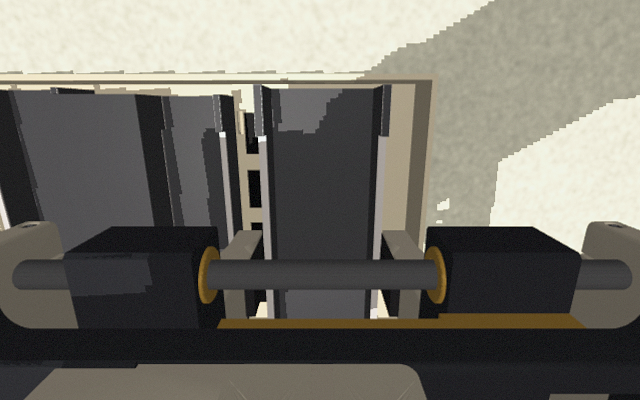

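Emit:
apply_moves(commands=[{"grip": 0.7, "slide": [0, 0.0007, 0.015], "roll": 0}, {"grip": 0.7, "slide": [0, 0.0007, 0.028], "roll": 0}, {"grip": 0.7, "slide": [0, 0.0007, 0.038], "roll": 0}, {"grip": 0.7, "slide": [0, 0.0007, 0.043], "roll": 0}, {"grip": 0.7, "slide": [0, 0.0007, 0.045], "roll": 0}])

```text
time_s: 8.65
tcp_pos: [0.5278, 0.0604, 0.0101]
eef_rot: [-180.0, -0.0, 177.3]
contact_force: [-0.2, -0.1, -1.2]
gripper_width: 0.0538
```

Emit:
apply_moves(commands=[{"grip": 0.7, "slide": [0, 0, 0.001], "roll": 0}, {"grip": 0.7, "slide": [0, 0, 0.002], "roll": 0}, {"grip": 0.7, "slide": [0, 0, 0.002], "roll": 0}])

```text
time_s: 9.02
tcp_pos: [0.528, 0.0605, 0.0087]
eef_rot: [180.0, 0.0, 177.3]
contact_force: [-0.5, 0.0, -1.1]
gripper_width: 0.054
```

```bash
python3 - <<'E'
from held import *
s=get_state();print(s['tcp_pos'],s['eef_rot'],s['gripper_width'],s['contact_force'])
E
```

```text
[0.528  0.0605 0.0087] [179.9876   0.0196 177.256 ] 0.053965647947355526 [-0.5106  0.0151 -1.0743]
```

Still carried (−1.1 N, no contact); expected contact at TCP 7 mm.

Emit:
apply_moves(commands=[{"grip": 0.7, "slide": [0, 0, 0.001], "roll": 0}, {"grip": 0.7, "slide": [0, 0, 0.002], "roll": 0}, {"grip": 0.7, "slide": [0, 0, 0.002], "roll": 0}])

```text
time_s: 9.4
tcp_pos: [0.5281, 0.0606, 0.0078]
eef_rot: [180.0, 0.0, 177.3]
contact_force: [-4.2, 0.7, 11.5]
gripper_width: 0.0538
```

Emit:
apply_moves(commands=[{"grip": 0.7, "slide": [0, 0, -0.0007], "roll": 0}, {"grip": 0.34, "slide": [0, 0, -0.0007], "roll": 0}, {"grip": 0.27, "slide": [0, 0, -0.0007], "roll": 0}, {"grip": 0.27, "slide": [0, 0, -0.0007], "roll": 0}])

```text
time_s: 9.9
tcp_pos: [0.5279, 0.0605, 0.0072]
eef_rot: [-180.0, -0.0, 177.3]
contact_force: [-0.1, 0.6, 0.4]
gripper_width: 0.0638
```

Emit:
apply_moves(commands=[{"grip": 0.27, "slide": [0, 0, -0.015], "roll": 0}, {"grip": 0.27, "slide": [0, 0, -0.045], "roll": 0}, {"grip": 0.27, "slide": [0, 0, -0.08], "roll": 0}, {"grip": 0.27, "slide": [-0.04, 0, -0.13], "roll": 0}, {"grip": 0.27, "slide": [-0.07, 0, -0.17], "roll": 0}])

```text
time_s: 10.52
tcp_pos: [0.5991, 0.0571, 0.181]
eef_rot: [180.0, 0.1, 177.3]
contact_force: [1.2, 0.4, -0.4]
gripper_width: 0.0643
```

Emit:
apply_moves(commands=[{"grip": 0, "slide": [0, 0, -0.02], "roll": 0}, {"grip": 0, "slide": [0, 0, -0.02], "roll": 0}, {"grip": 0, "slide": [0, 0, -0.02], "roll": 0}])

```text
time_s: 10.9
tcp_pos: [0.597, 0.057, 0.1969]
eef_rot: [180.0, -0.0, 177.2]
contact_force: [-0.2, 0.7, -0.5]
gripper_width: 0.0857
```

```bash
cat > chk.py <<'E'
from held import *
def chk(name):
    c=np.array([.5241,-.0240]);a=np.radians(-2.7);R2=np.array([[np.cos(a),np.sin(a)],[-np.sin(a),np.cos(a)]])
    p,d,cal=load(name);W=world(cal,d);L=W.copy();L[...,:2]=(W[...,:2]-c)@R2.T
    L[225:]=np.nan
    return p,L
if __name__=='__main__':
    n=sys.argv[1]
    s=get_state();print(s['tcp_pos'],s['eef_rot'],s['gripper_width'],s['contact_force'])
    snap('wrist',n); p,L=chk(n)
    m=(abs(L[...,1]-.084)<.036)&(abs(L[...,0])<.0835)&(L[...,2]>.0145)&(L[...,2]<.05)
    r=cv2.minAreaRect(L[m][:,:2].astype(np.float32));print('new low',r,np.percentile(L[m][:,2],[50,98]))
    for y in (0,.084):
        m=(abs(L[...,1]-y)<.012)&(abs(L[...,0])<.07)&(L[...,2]<.02); q=L[m]
        if len(q)>50: print('web',y,np.linalg.lstsq(np.c_[q[:,:2],np.ones(len(q))],q[:,2],rcond=None)[0],np.median(q[:,2]))
E
python3 chk.py w5; python3 cas.py w5|head -1
```

```text
[0.597  0.057  0.1969] [179.9975  -0.0463 177.2482] 0.08573690127998279 [-0.2199  0.7447 -0.5169]
new low ((-4.184246063232422e-05, 0.08118504285812378), (0.06016606092453003, 0.1597997397184372), 89.76892852783203) [0.029  0.0356]
web 0 [-0.0001  0.0016  0.0074] 0.007441280970110065
web 0.084 [-0.001   0.0015  0.0075] 0.007618726254835003
z 0.03586026561232651 4724 ((0.523767352104187, -0.024595826864242554), (0.2895289659500122, 0.17666468024253845), 87.44708251953125)
```

View pics/w5.png

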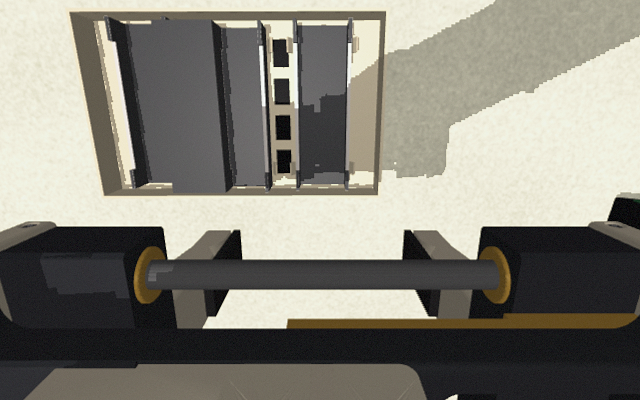

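Seated: the new channel (297–350 px) lies between the tabs, its web at the same height as the middle one's. Next, exact flange positions, then the open-down channel.

```bash
python3 - <<'E'
from chk import *
p,L=chk('w5')
m=(abs(L[...,0])<.075)&(L[...,2]>.024)&(L[...,2]<.036)&(L[...,1]>-.02)&(L[...,1]<.13)
for x0,x1 in [(-.075,-.03),(-.03,.03),(.03,.075)]:
    q=L[m&(L[...,0]>x0)&(L[...,0]<x1)]; h,e=np.histogram(q[:,1]*1000,np.arange(-20,130,1)); print(x0,[(int(a),int(b)) for a,b in zip(e,h) if b>3])
print(plan([.555,-.372,.17],-7))
E
```

```text
-0.075 [(-16, 128), (-15, 74), (24, 6), (25, 55), (26, 53), (27, 72), (28, 57), (57, 59), (58, 63), (59, 55), (60, 24), (107, 5), (108, 75), (109, 61), (110, 54), (111, 7)]
-0.03 [(-16, 143), (-15, 91), (24, 7), (25, 57), (26, 65), (27, 80), (28, 44), (56, 4), (57, 64), (58, 65), (59, 70), (60, 28), (107, 14), (108, 68), (109, 65), (110, 63), (111, 15)]
0.03 [(-16, 91), (-15, 64), (25, 43), (26, 43), (27, 52), (28, 44), (56, 7), (57, 44), (58, 46), (59, 45), (107, 35), (108, 45), (109, 44), (110, 41)]
(array([ 0.0213, -0.4305,  0.0267]), np.float64(4.26), np.float64(-116.82667889561132))
```

Emit:
apply_moves(commands=[{"grip": 0, "slide": [0.003, -0.055, 0], "roll": 0}, {"grip": 0, "slide": [0.006, -0.11, 0], "roll": 0}, {"grip": 0, "slide": [0.009, -0.165, 0], "roll": 0}, {"grip": 0, "slide": [0.012, -0.22, 0], "roll": 0}, {"grip": 0, "slide": [0.015, -0.275, 0], "roll": 0}])

```text
time_s: 11.58
tcp_pos: [0.5686, -0.2183, 0.1964]
eef_rot: [180.0, -0.1, 177.3]
contact_force: [0.7, -0.1, 0.3]
gripper_width: 0.088
```

Emit:
apply_moves(commands=[{"grip": 0, "slide": [0.003, -0.055, 0.01], "roll": 2}, {"grip": 0, "slide": [0.006, -0.11, 0.02], "roll": 4}, {"grip": 0, "slide": [0.009, -0.165, 0.025], "roll": 4}, {"grip": 0, "slide": [0.009, -0.165, 0.025], "roll": 4}, {"grip": 0, "slide": [0.009, -0.165, 0.025], "roll": 4}])

```text
time_s: 12.2
tcp_pos: [0.552, -0.381, 0.1711]
eef_rot: [180.0, -0.1, 173.2]
contact_force: [-0.1, 0.0, 0.1]
gripper_width: 0.0877
```

```bash
python3 - <<'E'
from h import *
np.set_printoptions(precision=4,suppress=True)
s=get_state();print(s['tcp_pos'],s['eef_rot'],s['joints'])
p,d,cal=snap('wrist','w6')
W=world(cal,d); g=W.reshape(-1,3); hsv=cv2.cvtColor(p,cv2.COLOR_RGB2HSV).reshape(-1,3)
m=(np.hypot(g[:,0]-.48,g[:,1]+.373)<.1)&(g[:,2]<.035)&(g[:,2]>.024)&(hsv[:,1]<90); m[225*640:]=0
q=g[m]; r=cv2.minAreaRect(q[:,:2].astype(np.float32)); print(len(q),r,np.nanpercentile(q[:,2],[5,50,98]))
E
```

```text
[ 0.552  -0.381   0.1711] [179.9628  -0.1116 173.2109] [-18.0074  22.3073  -4.0977  -0.0165 -63.7117 -78.7744]
11226 ((0.4763333201408386, -0.4048706591129303), (0.1123160868883133, 0.16058312356472015), 83.36846923828125) [0.0294 0.0306 0.0321]
```

View pics/w6.png

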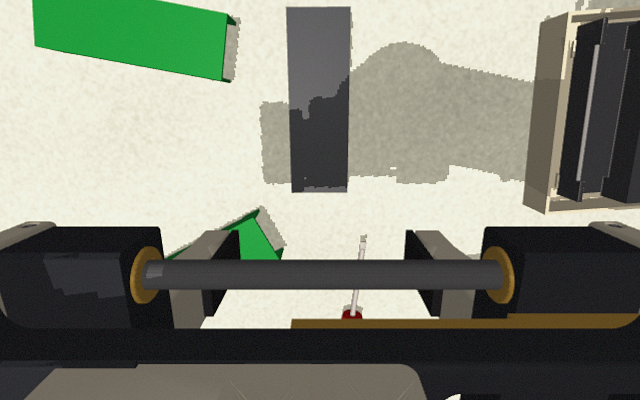

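```bash
python3 - <<'E'
from h import *
np.set_printoptions(precision=4,suppress=True)
p,d,cal=load('w6')
W=world(cal,d); g=W.reshape(-1,3)
m=(np.hypot(g[:,0]-.48,g[:,1]+.373)<.1)&(g[:,2]<.036)&(g[:,2]>.024); m=m.reshape(400,640); m[225:]=0; m[:,:270]=0
q=g[m.ravel()]; r=cv2.minAreaRect(q[:,:2].astype(np.float32)); print(len(q),r,np.nanpercentile(q[:,2],[5,50,98]))
c=r[0]
print(plan([c[0],c[1],.005],(r[2]-90)))
# green neighbours
hs=cv2.cvtColor(p,cv2.COLOR_RGB2HSV); gm=(hs[...,1]>120)&(W[...,2]>.01); 
from scipy.spatial.transform import Rotation as Ro
a=np.radians(r[2]-90); D=(W[gm][:,:2]-c); print('green local min', (D@[-np.sin(a),np.cos(a)]).max(), )
E
```

```text
11221 ((0.4796929955482483, -0.3759627938270569), (0.054122719913721085, 0.16058464348316193), 83.37765502929688) [0.0294 0.0306 0.0321]
(array([ 0.0726, -0.0041,  0.1667]), np.float64(-0.1), np.float64(-78.77252686810121))
green local min 0.08072100360782007
```

The grey channel (287–352, 7–192 px) measures 160×54, height 30. A green one is nearby at left, so I approach with the jaws partly closed.

Emit:
apply_moves(commands=[{"grip": 0.15, "slide": [0.04, -0.002, 0.04], "roll": 0}, {"grip": 0.15, "slide": [0.0725, -0.004, 0.08], "roll": 0}, {"grip": 0.15, "slide": [0.0725, -0.004, 0.11], "roll": 0}, {"grip": 0.15, "slide": [0.0725, -0.004, 0.13], "roll": 0}, {"grip": 0.15, "slide": [0.0725, -0.004, 0.13], "roll": 0}])

```text
time_s: 12.88
tcp_pos: [0.4797, -0.375, 0.0412]
eef_rot: [180.0, -0.1, 173.4]
contact_force: [-1.0, 0.6, 1.2]
gripper_width: 0.0745
```

```bash
python3 - <<'E'
from h import *
s=get_state();print(s['tcp_pos'],s['gripper_width'],s['contact_force'])
print(plan([.4797,-.376,.005],-6.6))
E
```

```text
[ 0.4797402  -0.37503648  0.04122572] 0.07447221569663942 [-0.96857866  0.56326967  1.24300995]
(array([-0.0002, -0.001 ,  0.0362]), np.float64(-0.04), np.float64(-76.96476570681679))
```

Emit:
apply_moves(commands=[{"grip": 0.15, "slide": [0, -0.001, 0.02], "roll": 0}, {"grip": 0.15, "slide": [0, -0.001, 0.036], "roll": 0}, {"grip": 0.15, "slide": [0, -0.001, 0.036], "roll": 0}, {"grip": 0.35, "slide": [0, -0.001, 0.036], "roll": 0}, {"grip": 0.5, "slide": [0, -0.001, 0.036], "roll": 0}], grip_force=20)

```text
time_s: 13.5
tcp_pos: [0.4807, -0.3779, 0.0071]
eef_rot: [-180.0, 0.1, 173.3]
contact_force: [0.3, -0.5, 0.0]
gripper_width: 0.0601
```

Emit:
apply_moves(commands=[{"grip": 0.7, "slide": [0, 0, 0], "roll": 0}, {"grip": 0.7, "slide": [0, 0, 0], "roll": 0}])

```text
time_s: 13.75
tcp_pos: [0.4806, -0.3778, 0.0069]
eef_rot: [-180.0, 0.1, 173.3]
contact_force: [0.1, 2.0, 5.6]
gripper_width: 0.0538
```

Emit:
apply_moves(commands=[{"grip": 0.7, "slide": [0, 0, -0.01], "roll": 0}, {"grip": 0.7, "slide": [0, 0, -0.04], "roll": 0}, {"grip": 0.7, "slide": [0, 0, -0.08], "roll": 0}, {"grip": 0.7, "slide": [0, 0, -0.12], "roll": 0}, {"grip": 0.7, "slide": [0, 0, -0.12], "roll": 0}])

```text
time_s: 14.38
tcp_pos: [0.482, -0.3788, 0.1304]
eef_rot: [-179.9, 0.4, 173.3]
contact_force: [-0.6, -0.0, -1.5]
gripper_width: 0.0539
```

```bash
python3 - <<'E'
from h import *
s=get_state();print(s['tcp_pos'],s['gripper_width'],s['contact_force'])
print(plan([.5261,.018,.125],-2.7))
E
```

```text
[ 0.48196174 -0.37880466  0.13040308] 0.05388870013862685 [-0.62406501 -0.01095753 -1.5440897 ]
(array([0.0027, 0.3993, 0.0045]), np.float64(-4.02), np.float64(-76.85136470733246))
```

Emit:
apply_moves(commands=[{"grip": 0.7, "slide": [0, 0.055, 0], "roll": 0}, {"grip": 0.7, "slide": [0.001, 0.11, 0], "roll": 0}, {"grip": 0.7, "slide": [0.001, 0.165, 0], "roll": -1}, {"grip": 0.7, "slide": [0.002, 0.22, 0], "roll": -2}, {"grip": 0.7, "slide": [0.002, 0.275, 0], "roll": -4}])

```text
time_s: 15.0
tcp_pos: [0.5098, -0.1028, 0.1258]
eef_rot: [-180.0, -0.1, 177.3]
contact_force: [1.2, -0.2, -1.6]
gripper_width: 0.0541
```

Emit:
apply_moves(commands=[{"grip": 0.7, "slide": [0, 0.055, 0], "roll": 0}, {"grip": 0.7, "slide": [0, 0.1, 0], "roll": 0}, {"grip": 0.7, "slide": [0, 0.123, 0], "roll": 0}, {"grip": 0.7, "slide": [0, 0.123, 0], "roll": 0}, {"grip": 0.7, "slide": [0, 0.123, 0], "roll": 0}])

```text
time_s: 15.62
tcp_pos: [0.5158, 0.018, 0.1258]
eef_rot: [-180.0, -0.1, 177.3]
contact_force: [0.4, -0.1, -1.2]
gripper_width: 0.0541
```

```bash
python3 - <<'E'
from held import *
s=get_state();print(s['tcp_pos'],s['eef_rot'],s['gripper_width'],s['contact_force'])
snap('wrist','w7')
print(plan([.5261,.018,.125],-2.7))
T,m=held('w7',s['tcp_pos'],s['eef_rot']);q=T[m]; q=q[q[:,2]<.0]
print('x end',np.percentile(q[:,0],[99,99.7,100]))
for a,b in [(.03,.045),(.045,.06),(.06,.08)]:
    t=q[(q[:,0]>a)&(q[:,0]<b)]; print(a,len(t),np.percentile(t[:,1],[.5,99.5]))
w=q[abs(q[:,1])<.02];print(np.linalg.lstsq(np.c_[w[:,:2],np.ones(len(w))],w[:,2],rcond=None)[0],np.median(w[:,2]))
E
python3 cas.py w7|head -1
```

```text
[0.5158 0.018  0.1258] [-179.9782   -0.0599  177.2565] 0.054059992605654104 [ 0.391  -0.1366 -1.1997]
(array([-0.0102,  0.0007,  0.0009]), np.float64(-0.08), np.float64(-116.55516216195055))
x end [0.0804 0.0808 0.0809]
0.03 4187 [-0.0276  0.0259]
0.045 4563 [-0.0276  0.0258]
0.06 6730 [-0.0276  0.0259]
[-0.0012 -0.0024 -0.0237] -0.023761724318589965
z 0.03606814840797465 2960 ((0.48654288053512573, -0.023014739155769348), (0.2896626889705658, 0.10074596107006073), 87.2871322631836)
```

View pics/w7.png

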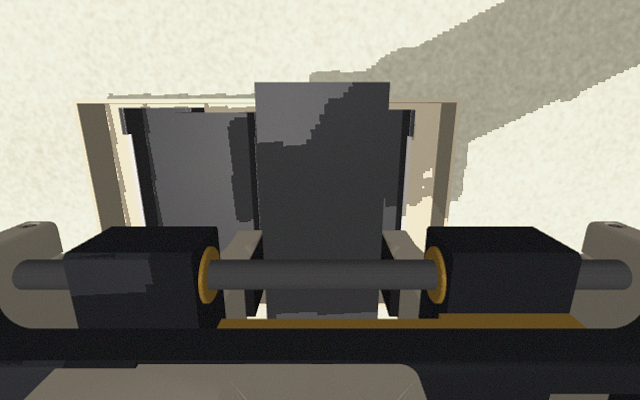

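Emit:
apply_moves(commands=[{"grip": 0.7, "slide": [-0.0107, 0.0018, 0.02], "roll": 0}, {"grip": 0.7, "slide": [-0.0107, 0.0018, 0.045], "roll": 0}, {"grip": 0.7, "slide": [-0.0107, 0.0018, 0.065], "roll": 0}, {"grip": 0.7, "slide": [-0.0107, 0.0018, 0.07], "roll": 0}, {"grip": 0.7, "slide": [-0.0107, 0.0018, 0.07], "roll": 0}])

```text
time_s: 16.3
tcp_pos: [0.5272, 0.0192, 0.0564]
eef_rot: [-180.0, -0.0, 177.2]
contact_force: [0.6, 0.2, -1.2]
gripper_width: 0.054
```

```bash
python3 - <<'E'
from held import *
s=get_state();print(s['tcp_pos'],s['eef_rot'],s['gripper_width'],s['contact_force'])
snap('wrist','w8')
print(plan([.5266,.0193,.0133],-2.7))
from chk import chk
p,L=chk('w8')
m=(L[...,2]>.05); q=L[m&(abs(L[...,1]-.042)<.04)&(abs(L[...,0])<.085)]
print('held local',np.percentile(q[:,1],[.5,99.5]),np.percentile(q[:,0],[.3]))
m=(L[...,2]>.024)&(L[...,2]<.034)&(L[...,0]<-.062)&(L[...,0]>-.079)&(L[...,1]>-.02)&(L[...,1]<.125)
h,e=np.histogram(L[m][:,1]*1000,np.arange(-20,130,1)); print([(int(a),int(b)) for a,b in zip(e,h) if b>3])
E
python3 cas.py w8|head -1
```

```text
[0.5272 0.0192 0.0564] [-179.9806   -0.018   177.2152] 0.05399309858100315 [ 0.6244  0.2055 -1.2485]
(array([ 0.001 , -0.0002,  0.0435]), np.float64(-0.07), np.float64(-116.20763051241323))
held local [0.0157 0.0692] [-0.0797]
[(-16, 139), (-15, 21), (107, 126), (108, 69), (109, 10), (110, 7)]
z 0.03614233367445039 5474 ((0.47916385531425476, -0.022402048110961914), (0.28975793719291687, 0.08646449446678162), 87.05110931396484)
```

View pics/w8.png

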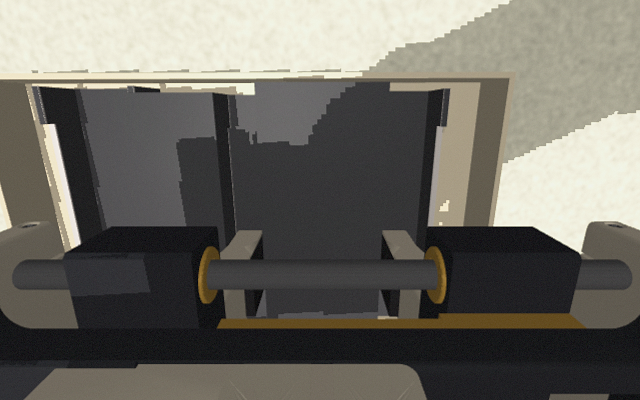

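Held channel is at cassette y = 42.4 mm, ends centred. Descending.

Emit:
apply_moves(commands=[{"grip": 0.7, "slide": [0, 0, 0.012], "roll": 0}, {"grip": 0.7, "slide": [0, 0, 0.023], "roll": 0}, {"grip": 0.7, "slide": [0, 0, 0.032], "roll": 0}, {"grip": 0.7, "slide": [0, 0, 0.039], "roll": 0}, {"grip": 0.7, "slide": [0, 0, 0.04], "roll": 0}])

```text
time_s: 16.98
tcp_pos: [0.5268, 0.0196, 0.0155]
eef_rot: [-180.0, -0.1, 177.3]
contact_force: [-0.5, 0.5, -1.4]
gripper_width: 0.0538
```

Emit:
apply_moves(commands=[{"grip": 0.7, "slide": [0, 0, 0.001], "roll": 0}, {"grip": 0.7, "slide": [0, 0, 0.002], "roll": 0}, {"grip": 0.7, "slide": [0, 0, 0.002], "roll": 0}])

```text
time_s: 17.35
tcp_pos: [0.5273, 0.0199, 0.0144]
eef_rot: [180.0, 0.0, 177.3]
contact_force: [-0.7, 0.7, -0.9]
gripper_width: 0.0539
```

Emit:
apply_moves(commands=[{"grip": 0.7, "slide": [0, 0, 0.0007], "roll": 0}, {"grip": 0.7, "slide": [0, 0, 0.0012], "roll": 0}, {"grip": 0.7, "slide": [0, 0, 0.0012], "roll": 0}])

```text
time_s: 17.73
tcp_pos: [0.5273, 0.0198, 0.0139]
eef_rot: [180.0, 0.0, 177.3]
contact_force: [-2.7, 0.9, 7.6]
gripper_width: 0.054
```

Emit:
apply_moves(commands=[{"grip": 0.7, "slide": [0, 0, -0.0004], "roll": 0}, {"grip": 0.35, "slide": [0, 0, -0.0004], "roll": 0}, {"grip": 0.3, "slide": [0, 0, -0.0004], "roll": 0}, {"grip": 0.3, "slide": [0, 0, -0.0004], "roll": 0}])

```text
time_s: 18.23
tcp_pos: [0.5272, 0.0198, 0.0133]
eef_rot: [-180.0, -0.0, 177.3]
contact_force: [-0.0, 0.4, -0.1]
gripper_width: 0.0613
```

Emit:
apply_moves(commands=[{"grip": 0.3, "slide": [0, 0, -0.015], "roll": 0}, {"grip": 0.3, "slide": [0, 0, -0.045], "roll": 0}, {"grip": 0.3, "slide": [0, 0, -0.08], "roll": 0}, {"grip": 0.3, "slide": [-0.04, 0, -0.13], "roll": 0}, {"grip": 0.3, "slide": [-0.07, 0, -0.17], "roll": 0}])

```text
time_s: 18.85
tcp_pos: [0.5983, 0.0164, 0.1872]
eef_rot: [180.0, 0.2, 177.3]
contact_force: [0.7, 1.0, -0.1]
gripper_width: 0.0612
```

Emit:
apply_moves(commands=[{"grip": 0, "slide": [0, 0, -0.02], "roll": 0}, {"grip": 0, "slide": [0, 0, -0.02], "roll": 0}, {"grip": 0, "slide": [0, 0, -0.02], "roll": 0}])

```text
time_s: 19.23
tcp_pos: [0.5963, 0.0164, 0.2031]
eef_rot: [180.0, -0.0, 177.3]
contact_force: [-1.0, -0.6, -0.9]
gripper_width: 0.0853
```

```bash
python3 - <<'E'
from chk import *
s=get_state();print(s['tcp_pos'],s['contact_force'])
snap('wrist','w9'); p,L=chk('w9')
for y in (-.042,.042):
    m=(abs(L[...,1]-y)<.034)&(abs(L[...,0])<.084)&(L[...,2]>.0335)&(L[...,2]<.045); q=L[m].astype(np.float32)
    print(y,cv2.minAreaRect(np.ascontiguousarray(q[:,:2])),np.linalg.lstsq(np.c_[q[:,:2],np.ones(len(q))],q[:,2],rcond=None)[0],np.median(q[:,2]))
m=(abs(L[...,0])<.06)&(L[...,2]>.022)&(L[...,2]<.0325)&(abs(L[...,1])<.13)
h,e=np.histogram(L[m][:,1]*1000,np.arange(-130,130,1)); print([(int(a),int(b)) for a,b in zip(e,h) if b>15])
m=(abs(L[...,0])<.06)&(L[...,2]<.012)&(abs(L[...,1]-.084)<.02); print('web',np.median(L[m][:,2]))
snap('scene','s9')
E
python3 cas.py w9|head -1
```

```text
[0.5963 0.0164 0.2031] [-1.0341 -0.6    -0.8974]
-0.042 ((-9.272247552871704e-05, -0.0421181246638298), (0.16326823830604553, 0.054737649857997894), 0.009163905866444111) [0.0002 0.0003 0.0374] 0.03742174
0.042 ((0.0007060840725898743, 0.043324340134859085), (0.05415883660316467, 0.16205304861068726), 89.9595947265625) [-0.0001  0.0026  0.0375] 0.037599236
[(-113, 30), (-112, 117), (-111, 116), (-110, 282), (-109, 201), (-16, 137), (-15, 83), (107, 95), (108, 194), (109, 125), (110, 124), (111, 23)]
web 0.007710348487919153
z 0.03595879655056225 4398 ((0.5240018367767334, -0.024288371205329895), (0.28927522897720337, 0.1762639284133911), 87.39165496826172)
```

View pics/w9.png

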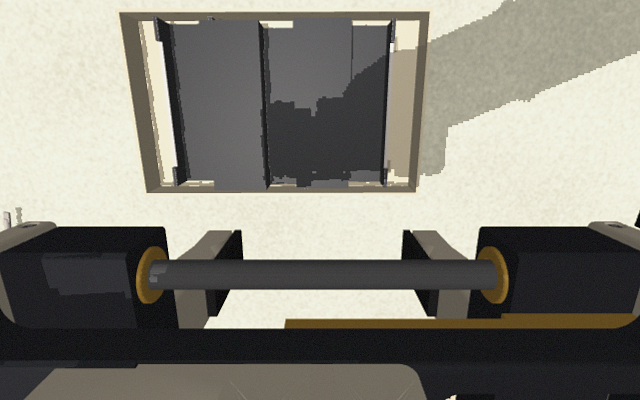

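View pics/s9.png

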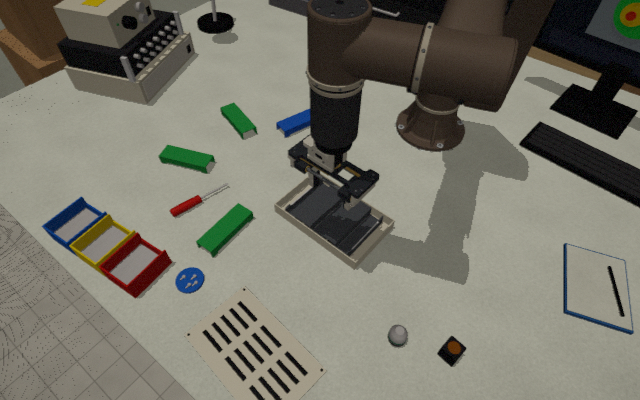

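The new bridge lies level: its top is at 37.6 mm against 37.4 mm on the fitted one. It sits at cassette y = 43 mm, and the bystanders look unmoved. Handing in.

```bash
python3 -c "
from plant import *
print(close_job())"
```

```text
the job is handed in; nothing more can be done
None
```

The vent is finished and handed in at about 19 s of the 54 s allowed. The loose open-up channel is in the empty seat, and the open-down channel is set astride the gap to the middle channel. I lowered each one slowly until it touched (about 12 N and 8 N), then released it.

What the last wrist-camera checks showed:
- **Open-up channel:** it lies flat between the tabs, with its trough floor at 7.6 mm against 7.4 mm for the fitted middle one. It is centred at about y = 83.9 mm (nominal 84).
- **Open-down channel:** its top is level at 37.6 mm against 37.4 mm for the fitted pair. It is centred at y = 43.3 mm, 1.3 mm off nominal but within the ±6 mm play. Its x offset is 0.7 mm.
- **Interlock:** I judged this from the height, the level top and the position, since the flanges inside the troughs are hidden from the camera.
- **Fitted channels and bystanders:** the fitted open-down channel measured in place at y = −42.1 mm, and the cassette had not moved. The fitted end and middle open-up channels got no before-and-after measurement. The objective, filter cube and screwdriver looked unmoved in the scene picture, but I did not measure them again.

No check failed. The main disagreement was that the scene and side cameras differed by several millimetres, up to about 2 cm on some network reports. I used the wrist depth instead, which matched the given part sizes to within about 1 mm.

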